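# Put the mixed-up sample jars back on their own adapter plates

## Task

The four sample jars beside the analyser have been left on each other's adapter plates: put every jar upright in the middle of the plate of its own shape (wide round jar on the large round plate, slim round jar on the small round one, square on square, oblong on oblong), with the square and oblong jars turned to line up with their plates. No plate takes two jars, so park a jar on the empty hexagonal plate when you need room. Set the jars down rather than dropping them, keep them upright, and leave the glass beaker alone.

Things in the scene. Friction and masses are not known exactly. Their poses are not given: they have to be found in the camera images.
- jar_wide: Wide round sample jar: lid diameter 62 mm, 62 mm high. Dark body under a flat white lid that forms the top 22 mm and is the widest part (body 1.5 mm narrower per side); weighs 80 to 310 g. Origin at the centre of its underside, z up.
- jar_slim: Slim round sample jar, the tallest: lid diameter 36 mm, 84 mm high. Dark body under a flat white lid that forms the top 22 mm and is the widest part (body 1.5 mm narrower per side); weighs 80 to 310 g. Origin at the centre of its underside, z up.
- jar_square: Square sample jar: lid 46 x 46 mm, 70 mm high. Dark body under a flat white lid that forms the top 22 mm and is the widest part (body 1.5 mm narrower per side); weighs 80 to 310 g. Origin at the centre of its underside, z up, x and y along its sides.
- jar_oblong: Oblong sample jar, the lowest: lid 64 mm (along x) by 38 mm (along y), 56 mm high. Dark body under a flat white lid that forms the top 22 mm and is the widest part (body 1.5 mm narrower per side); weighs 80 to 310 g. Origin at the centre of its underside, z up.
- plate_large_round: Large round grey plate, diameter 100 mm, where the wide round jar belongs. It is fixed to the bench, 12 mm thick with a flat top; origin at the centre of its underside, on the bench, z up.
- plate_small_round: Small round grey plate, diameter 76 mm, where the slim round jar belongs. It is fixed to the bench, 12 mm thick with a flat top; origin at the centre of its underside, on the bench, z up.
- plate_square: Square grey plate, 84 x 84 mm, where the square jar belongs. It is fixed to the bench, 12 mm thick with a flat top; origin at the centre of its underside, on the bench, z up, x and y along its sides.
- plate_oblong: Oblong grey plate, 106 mm (along x) by 70 mm (along y), where the oblong jar belongs. It is fixed to the bench, 12 mm thick with a flat top; origin at the centre of its underside, on the bench, z up.
- plate_hexagon: Hexagonal grey plate, 92 mm across the flats, empty at the start: the spare place on which a jar may be parked. It is fixed to the bench, 12 mm thick with a flat top; origin at the centre of its underside, on the bench, z up.
- beaker: Open glass beaker, 52 mm across the rim, 70 mm high, loose on the bench beside the plates; not to be disturbed. Origin at the centre of its underside, z up.
There are look-alikes about, which are no part of the job. What is shaped like the jar_oblong but blue or pink is not meant.

How it is judged (in metres and radians):
At the end, for the whole second after the job is handed in: Each jar stands upright (within 0.1 rad) and at rest on the top of the plate of its own shape, its centre within 12 mm of the plate's centre; the oblong jar's long axis is within 0.3 rad of its plate's, and the square jar's sides are within 0.3 rad of its plate's sides (horizontal distance between jar_wide and plate_large_round below 0.012 m and z of jar_wide in the frame of plate_large_round between 0.009 and 0.016 m and angle between each of jar_wide, jar_slim, jar_square, jar_oblong's own z axis and vertical below 0.1 rad and linear speed of each of jar_wide, jar_slim, jar_square, jar_oblong below 0.02 m/s and horizontal distance between jar_slim and plate_small_round below 0.012 m and z of jar_slim in the frame of plate_small_round between 0.009 and 0.016 m and horizontal distance between jar_square and plate_square below 0.012 m and z of jar_square in the frame of plate_square between 0.009 and 0.016 m and horizontal distance between jar_oblong and plate_oblong below 0.012 m and z of jar_oblong in the frame of plate_oblong between 0.009 and 0.016 m and angle between the x axis of jar_oblong and the x axis of plate_oblong, either way round below 0.3 rad and (angle between the x axis of jar_square and the x axis of plate_square, either way round below 0.3 rad or angle between the x axis of jar_square and the y axis of plate_square, either way round below 0.3 rad)); the robot touches nothing.
It fails at once if a jar let go more than 25 mm above the plates' tops ((height (world z) of jar_wide above 0.037 m and contact force between jar_wide and the fingers below 0.05 N) or (height (world z) of jar_slim above 0.037 m and contact force between jar_slim and the fingers below 0.05 N) or (height (world z) of jar_square above 0.037 m and contact force between jar_square and the fingers below 0.05 N) or (height (world z) of jar_oblong above 0.037 m and contact force between jar_oblong and the fingers below 0.05 N)).
It fails at once if a jar tipped by more than 40 degrees (angle between any of jar_wide, jar_slim, jar_square, jar_oblong's own z axis and vertical above 0.7 rad).
It fails at once if the beaker shifted by more than 25 mm or tipped (distance of beaker from where it was at the start of the episode above 0.025 m or angle between beaker's own z axis and vertical above 0.3 rad).
It also fails if it takes over 136 s, if anything falls off the work surface, if the arm or the gripper's body presses on something with over 40 N, if the wrist force passes 120 N, or if a joint passes its speed limit or range.

## Robot

A 6-joint arm with a two-finger parallel gripper is mounted at the origin on the work surface. World frame = base frame: x ahead of the robot, y to its left, z up, the work surface at z = 0. Lengths are in m, angles in degrees, forces in N, time in s.
With the tool pointing down it reaches from about 0.3 to 0.75 m from the base axis. Payload 8.5 kg.
Tool frame: the origin (TCP) lies midway between the tips of the shut fingers; the grasp point (between the pads) lies behind it (grasp_offset is the z of the grasp point in the tool frame, in m); z points along the fingers, y is the direction in which the jaws open and shut (so a half turn about z gives the same grasp; the last joint's range is limited). The gripper opens to 85 mm and grips with 20 to 120 N. Pads are 22 mm wide; open, the fingers measure 114 mm over their backs; the gripper's body (76 mm by 85 mm) begins 54 mm behind the grasp point. The pads swing forward as they close: fully open they stand 13 mm farther back than shut.
Start: joints at [-81.033, 21.807, 74.336, -0, 83.858, -12.336], TCP at [0.2, -0.512, 0.231] pointing down, gripper open.
Joint ranges: [-178.18, 178.18], [-50.72, 133.34], [12.68, 142.11], [-81.47, 261.47], [9.98, 163.14], [-165.26, 165.26]. Speed limits (degrees/s): [136.94, 136.94, 180, 180, 180, 180].

## Interface

Orientations are given as a 3x3 rotation matrix whose columns are the frame's x, y, z axes.
In Python, from rig import * gives the robot as it stands.
- The arm moves only by the shell command python3 -m pendant 'ROWS' [FORCE]. ROWS is JSON, one flat list of numbers, 7 for each row, row after row: the finger opening in mm, from 0 to 85.4, then the shift along the tool's x, y, z in units of 50 mm (1.0 is 50 mm), then the turn, a rotation vector about the tool's x, y, z in units of 8 degrees (1.0 is 8 degrees). In form: [hand, dx, dy, dz, wx, wy, wz, hand, dx, dy, dz, wx, wy, wz, ...]. A call has 1 to 12 rows; each row shifts and turns the commanded pose from where the row before left it, along the tool's axes as they then stand; what a row does not reach is not made up. A row lasts 1/10 s, in which the tool goes at most 50 mm and 8.59 degrees, less where a joint would pass 70% of its speed; a pose out of reach is approached as far as the arm can. A call is refused whole if a number of a shift passes 1 or a number of a turn 1, either way. A call with a gripper value outside its range is refused whole. The fingers move at their own pace and stop on an object; FORCE is the grip in N (left out, the last holds). Time passes only in rows, so rows that do not move let the fingers close. It gives the time, the measured TCP pose, the force and the opening at its end, in the units of the state.
- observe(): the state, without advancing time (a new reading comes with each control period).
- get_image(name): name is "scene" or "side" or "wrist"; returns a dict with "frame" (384x512x3 uint8, red, green, blue), "depth" (384x512 float32, m along the optical axis (not along the pixel's ray), 0 where there is no reading), "K" (3x3 intrinsics, pixels), "rvec" (rotation vector, rad) and "tvec" (3), from world to camera coordinates, as OpenCV has them. Camera axes: x right, y down, z forward; pixel columns grow to the right and rows downward; lengths in m; the calibration is good to about 2 mm. A picture is of the moment at which its call begins.
- close_job(): hands the job in, once; it reports no verdict.
The state is a dict: "time_s": time; "q": joint angles; "qvel": joint speeds; "joint_efforts": joint torques, N m; "position": TCP position; "tool_rot": TCP orientation; "ft_force": force on the tool from outside, world axes, zero at the start; "wrist_torque": the same for the moment, N m; "grip_width": finger opening in m.
Only numpy, scipy, OpenCV 4.12 (cv2) and the standard library are available. Lean on these libraries where they do the work, as an engineer would, in place of code of your own. Each camera call takes 0.05 s, during which the arm holds its last target.

## Working session

There is one attempt and no reset: what is moved stays moved. The work goes in short steps, Python scripts to look and compute and a shell command to move; the robot and the scene stay as the last step left them, time stands still between calls to the robot, and variables do not carry over. Pictures are saved under pics/ and viewed, and the job is handed in when it is done.

```bash
ls; mkdir -p pics
python3 - <<'E'
from rig import *
import cv2,numpy as np
s=observe();print(s)
for n in ["scene","side","wrist"]:
    im=get_image(n);cv2.imwrite(f"pics/{n}0.png",im["frame"][:,:,::-1]);np.savez(f"pics/{n}0.npz",**im)
    R,_=cv2.Rodrigues(im["rvec"]);print(n,im["K"].tolist(),(-R.T@im["tvec"].ravel()),R.tolist())
E
```

```text
pics
{'time_s': 0.0, 'q': array([-8.10342481e+01,  2.18419532e+01,  7.43858385e+01,  2.59708485e-04,
        8.38580702e+01, -1.23354658e+01]), 'qvel': array([ 0.10156191,  0.00231758,  0.07258651, -0.03291271, -0.03624505,
       -0.01552648]), 'joint_efforts': array([ 9.44267231e-04, -4.48465312e+01, -2.31279784e+01, -7.00131204e-05,
        4.75433684e-03, -2.26118397e-05]), 'position': array([ 0.19975329, -0.51212396,  0.23069637]), 'tool_rot': array([[ 9.31683721e-01,  3.63270410e-01, -2.29091774e-04],
       [ 3.63270337e-01, -9.31682601e-01,  1.48096381e-03],
       [ 3.24549511e-04, -1.46301212e-03, -9.99998877e-01]]), 'ft_force': array([-0.93503617, -0.00809024,  0.36212547]), 'wrist_torque': array([0.03170553, 0.05291256, 0.02357589]), 'grip_width': 0.08558914447817301}
scene [[360.99452050820486, 0.0, 247.1443572755983], [0.0, 360.99452050820486, 192.27068222905544], [0.0, 0.0, 1.0]] [1.21314358 0.05600091 0.56921712] [[-0.15790081661765176, 0.9873815586472605, -0.012041169161881637], [0.5802766054050479, 0.08291682565348846, -0.8101875469563473], [-0.7989658273862987, -0.13491648404422402, -0.5860470535734067]]
side [[495.5110450058074, 0.0, 251.37159702009615], [0.0, 495.5110450058074, 193.87208826235076], [0.0, 0.0, 1.0]] [0.18048175 0.82424004 1.21632675] [[-0.9281220452555318, -0.3721982716918422, 0.007610233918495482], [-0.29554415458623856, 0.7242372110475103, -0.6230041049816845], [0.22636943654255565, -0.5804730042678382, -0.782181545113202]]
wrist [[285.3434561392227, 0.0, 253.65252345309915], [0.0, 285.3434561392227, 193.64882761578508], [0.0, 0.0, 1.0]] [ 0.27613965 -0.48151237  0.3737223 ] [[0.36324411531650247, -0.9316934763385532, -0.0009893614672686346], [-0.8831387057902129, -0.3446517630697241, 0.3182470558357425], [-0.29684969096012, -0.11472762684337355, -0.9480072956553494]]
```

View pics/scene0.png

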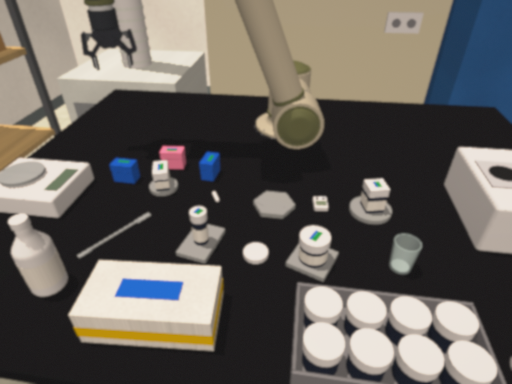

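View pics/side0.png

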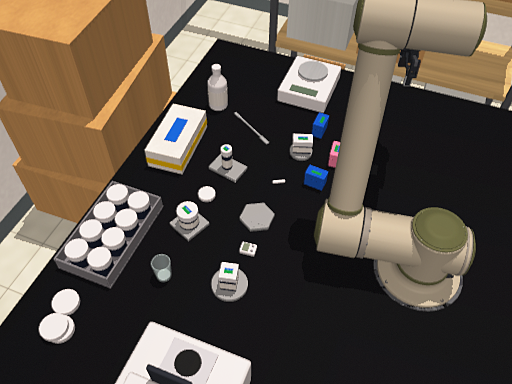

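View pics/wrist0.png

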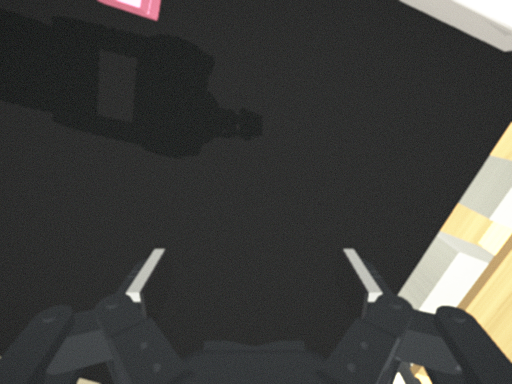

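Run:
```python
from rig import *
import rig
print([n for n in dir(rig) if n[0]!='_'])
print(globals().get('grasp_offset'))
```

```text
['MotionError', 'close_job', 'get_image', 'grasp_offset', 'observe']
-0.0187
```

Run:
```python
import cv2
a=cv2.imread("pics/side0.png")[100:310,130:350];cv2.imwrite("pics/c1.png",cv2.resize(a,None,fx=2.8,fy=2.8,interpolation=cv2.INTER_CUBIC))
a=cv2.imread("pics/scene0.png")[140:290,100:430];cv2.imwrite("pics/c2.png",cv2.resize(a,None,fx=2.4,fy=2.4,interpolation=cv2.INTER_CUBIC))
```

```text
(no output)
```

View pics/c1.png

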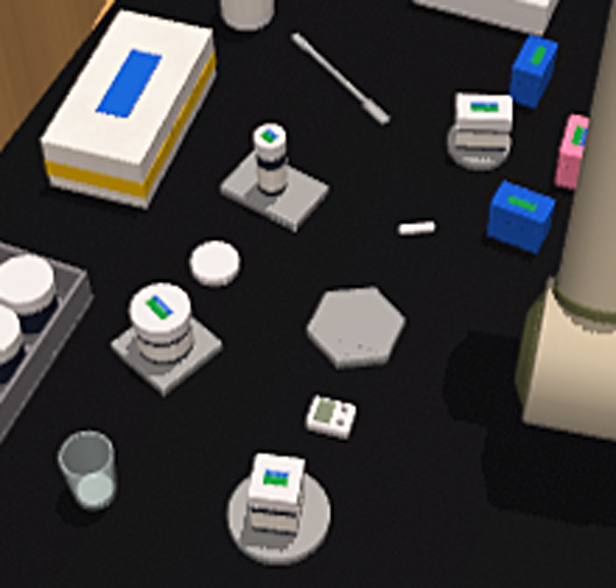

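View pics/c2.png

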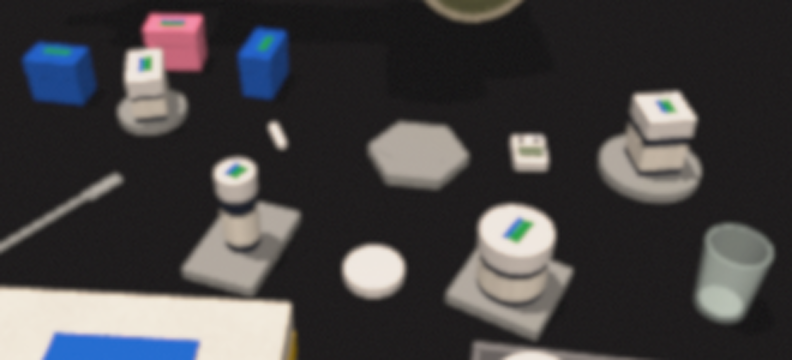

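```bash
cat > h.py <<'E'
import numpy as np,cv2
def world(im):
    K=im["K"];R,_=cv2.Rodrigues(im["rvec"]);t=np.ravel(im["tvec"]);d=im["depth"]
    v,u=np.mgrid[:d.shape[0],:d.shape[1]]
    c=np.stack([(u-K[0,2])/K[0,0]*d,(v-K[1,2])/K[1,1]*d,d],-1)
    W=(c-t)@R; W[d==0]=np.nan; return W
def ray(im,uv,z):
    K=im["K"];R,_=cv2.Rodrigues(im["rvec"]);t=np.ravel(im["tvec"])
    uv=np.atleast_2d(uv).astype(float)
    d=np.c_[(uv[:,0]-K[0,2])/K[0,0],(uv[:,1]-K[1,2])/K[1,1],np.ones(len(uv))]@R
    C=-R.T@t; return C+d*((z-C[2])/d[:,2])[:,None]
def px(im,P):
    return cv2.projectPoints(np.atleast_2d(np.float64(P)),im["rvec"],np.ravel(im["tvec"]),im["K"],None)[0][:,0]
E
python3 - <<'E'
from h import *
pts={"sq_on_large":(228,268,.082),"wide_on_sq":(187,208,.074),"slim_on_ob":(226,149,.096),"ob_on_small":(302,139,.068),"hex":(257,216,.012),"beaker":(162,262,.07)}
side=dict(np.load("pics/side0.npz"));scene=dict(np.load("pics/scene0.npz"))
for n,im in(("side",side),("scene",scene)):
    W=world(im);f=im["frame"]
    for k,(u,v,zt) in pts.items():
        c=ray(side,(u,v),zt)[0]
        near=np.hypot(W[...,0]-c[0],W[...,1]-c[1])<.085
        out=[k,c.round(3)[:2].tolist()]
        for nm,z0,z1,rad in(("top",zt-.006,zt+.008,.05),("plate",.007,.017,.085)):
            m=near&(W[...,2]>z0)&(W[...,2]<z1)&(np.hypot(W[...,0]-c[0],W[...,1]-c[1])<rad)
            m=m.astype(np.uint8)
            n_,l,st,_=cv2.connectedComponentsWithStats(m)
            if n_<2: continue
            P=np.concatenate([W[l==i] for i in range(1,n_) if st[i,4]>15])if max(st[1:,4])>15 else np.zeros((0,3))
            if len(P)<10: continue
            (cx,cy),(a,b),ang=cv2.minAreaRect((P[:,:2]*1000).astype(np.float32))
            (ex,ey),er=cv2.minEnclosingCircle((P[:,:2]*1000).astype(np.float32))
            out+=["\n   ",nm,len(P),"rect",np.round([cx,cy,a,b,ang],1).tolist(),"circ",np.round([ex,ey,er],1).tolist(),"z",round(float(np.median(P[:,2])),4)]
        print(n,*out)
E
```

```text
side sq_on_large [0.473, 0.235] 
    top 292 rect [469.9, 241.3, 46.7, 47.7, 13.8] circ [469.5, 241.9, 30.9] z 0.0831 
    plate 524 rect [468.9, 243.2, 97.9, 92.8, 23.4] circ [473.5, 240.1, 53.5] z 0.0132
side wide_on_sq [0.663, 0.095] 
    top 315 rect [660.7, 99.5, 57.7, 64.0, 25.7] circ [660.5, 99.6, 32.5] z 0.0758 
    plate 311 rect [660.7, 101.0, 89.6, 93.6, 73.8] circ [657.8, 102.8, 58.0] z 0.013
side slim_on_ob [0.644, -0.143] 
    top 93 rect [645.2, -145.3, 31.2, 37.3, 23.2] circ [646.0, -145.2, 19.3] z 0.0978 
    plate 406 rect [644.5, -148.6, 78.9, 117.3, 77.2] circ [646.0, -142.2, 67.2] z 0.0129
side ob_on_small [0.445, -0.302] 
    top 196 rect [445.4, -307.2, 62.3, 45.4, 18.4] circ [445.0, -306.5, 36.7] z 0.0696 
    plate 116 rect [451.7, -289.4, 46.1, 80.6, 80.8] circ [449.5, -304.4, 40.8] z 0.0129
side hex [0.482, 0.003] 
    top 672 rect [483.1, 2.5, 98.6, 92.4, 87.7] circ [481.8, 2.9, 49.9] z 0.0136 
    plate 626 rect [482.7, 0.2, 103.4, 99.6, 30.0] circ [483.5, -0.9, 55.1] z 0.0132
side beaker [0.646, 0.279] 
    top 109 rect [651.5, 280.4, 49.4, 52.4, 65.3] c
[... 650 characters left out ...]
0944 
    plate 780 rect [644.8, -145.9, 70.8, 108.0, 78.3] circ [646.6, -145.4, 61.4] z 0.0106
scene ob_on_small [0.445, -0.302] 
    top 198 rect [447.0, -306.6, 66.4, 37.5, 19.3] circ [449.0, -308.3, 35.0] z 0.0665 
    plate 206 rect [452.7, -302.8, 67.3, 73.8, 23.6] circ [450.4, -306.2, 39.3] z 0.0104
scene hex [0.482, 0.003] 
    top 697 rect [483.0, 3.6, 93.0, 97.9, 59.7] circ [482.1, 2.8, 49.8] z 0.0104 
    plate 727 rect [486.1, 1.7, 93.2, 105.1, 58.4] circ [484.8, 1.4, 53.6] z 0.0104
scene beaker [0.646, 0.279] 
    top 173 rect [652.6, 281.2, 49.9, 51.5, 41.0] circ [651.6, 280.9, 27.6] z 0.0674 
    plate 76 rect [664.4, 275.0, 41.9, 18.8, 64.4] circ [656.0, 279.1, 21.0] z 0.0115
```

Run:
```python
from h import *
side=dict(np.load("pics/side0.npz"));scene=dict(np.load("pics/scene0.npz"))
o=np.array
for nm,q in (("sqplate",[(573,270),(537,330),(447,294)]),("oblong",[(301,213),(247,287),(182,267),(265,198)])):
    P=ray(scene,o(q)/2.4+o([100,140]),.012)[:,:2]; print(nm,(P*1000).round().tolist(),[(np.hypot(*d)*1000,np.degrees(np.arctan2(d[1],d[0]))) for d in np.diff(P,axis=0)])
for n,im in(("side",side),("scene",scene)):
    W=world(im);hsv=cv2.cvtColor(im["frame"],cv2.COLOR_RGB2HSV)
    for nm,m in(("blue",cv2.inRange(hsv,(100,120,60),(130,255,255))),("pink",cv2.inRange(hsv,(160,80,80),(179,255,255)))):
        m=m.astype(bool)&(W[...,2]>.02)&(np.hypot(W[...,0]-.42,W[...,1]+.31)<.2)
        n_,l,st,ce=cv2.connectedComponentsWithStats(m.astype(np.uint8))
        for i in range(1,n_):
            if st[i,4]<30: continue
            P=W[l==i]; r=cv2.minAreaRect((P[:,:2]*1000).astype(np.float32))
            print(n,nm,ce[i].round(),st[i,4],[np.round(x).tolist() for x in r],"zmax",P[:,2].max().round(3))
```

```text
sqplate [[642.0, 156.0], [716.0, 123.0], [687.0, 47.0]] [(np.float64(80.85325081963322), np.float64(-23.556579933548825)), (np.float64(81.49714009405592), np.float64(-110.88662617455361))]
oblong [[603.0, -99.0], [705.0, -126.0], [689.0, -190.0], [586.0, -139.0]] [(np.float64(105.25697689260745), np.float64(-14.750245543768395)), (np.float64(65.88382008486745), np.float64(-103.27691693349044)), (np.float64(115.22488140787809), np.float64(153.61179615016684))]
side blue [320. 123.] 233 [[418.0, -426.0], [71.0, 39.0], 87.0] zmax 0.065
side blue [316. 175.] 316 [[361.0, -194.0], [45.0, 64.0], 83.0] zmax 0.063
side pink [333. 153.] 132 [[338.0, -315.0], [25.0, 70.0], 10.0] zmax 0.065
scene blue [210. 163.] 331 [[364.0, -193.0], [39.0, 68.0], 83.0] zmax 0.057
scene blue [124. 168.] 411 [[421.0, -426.0], [43.0, 67.0], 1.0] zmax 0.057
scene pink [173. 155.] 316 [[332.0, -314.0], [41.0, 64.0], 4.0] zmax 0.057
```

```bash
python3 -m pendant '[85,0.4,-0.13,0,0,0,0, 85,0.85,-0.28,0,0,0,0, 85,0.85,-0.28,0,0,0,0, 85,0.85,-0.28,0,0,0,0, 85,0.85,-0.28,0,0,0,0, 85,0.85,-0.28,0,0,0,0, 85,0.85,-0.28,0,0,0,0, 85,0.85,-0.28,0,0,0,0, 85,0.85,-0.28,0,0,0,0, 85,0.85,-0.28,0,0,0,0, 85,0.85,-0.28,0,0,0,0, 85,0.85,-0.28,0,0,0,0]' 60
cat > st.py <<'E'
import sys
from rig import *
from h import *
# usage: st.py X Y Z YAW(mm,deg): delta in tool units
s=observe();R=s["tool_rot"];p=s["position"]*1000
yaw=np.degrees(np.arctan2(R[1,0],R[0,0]))
print("t",s["time_s"],"p",p.round(1),"yaw",yaw.round(1),"tilt",np.degrees(np.arccos(-R[2,2])).round(2),"w",round(s["grip_width"]*1000,1),"F",s["ft_force"].round(1),"q",s["q"].round(0))
if len(sys.argv)>4:
    X,Y,Z,yw=map(float,sys.argv[1:5]); d=R.T@(np.array([X,Y,Z])-p)/50
    print("delta tool/50:",d.round(2),"turn z units total",((yaw-yw+180)%360-180).round(1)/8)
E
python3 st.py 647 -145 220 19
```

```text
time_s: 1.35
position: [0.5969, -0.1843, 0.2311]
tool_rot: [[0.932, 0.363, -0.0], [0.363, -0.932, 0.0], [-0.0, -0.0, -1.0]]
ft_force: [-0.7, -0.0, 0.3]
grip_width: 0.085
t 1.35 p [ 596.9 -184.3  231.1] yaw 21.3 tilt 0.03 w 85.0 F [-0.7 -0.   0.3] q [-28.  30.  61.  -0.  89.  41.]
delta tool/50: [ 1.22 -0.37  0.22] turn z units total 0.2875
```

```bash
python3 -m pendant '[85,0.6,-0.19,0,0,0,0, 85,0.4,-0.12,0,0,0,0, 85,0.22,-0.06,0,0,0,0.28, 85,0,0,0,0,0,0, 85,0,0,0,0,0,0]'
python3 st.py 647 -145 66 19
python3 - <<'E'
from rig import *
from h import *
im=get_image("wrist");cv2.imwrite("pics/w1.png",im["frame"][:,:,::-1]);np.savez("pics/w1.npz",**im)
W=world(im)
m=(abs(W[...,2]-.096)<.006)&(np.hypot(W[...,0]-.647,W[...,1]+.145)<.04)
P=W[m];print(m.sum(),cv2.minEnclosingCircle((P[:,:2]*1000).astype(np.float32)),np.median(P[:,2]))
E
```

```text
time_s: 1.85
position: [0.6455, -0.1465, 0.231]
tool_rot: [[0.945, 0.328, -0.001], [0.328, -0.945, 0.0], [-0.001, -0.0, -1.0]]
ft_force: [-0.5, 0.0, -0.3]
grip_width: 0.0851
t 1.85 p [ 645.5 -146.5  231. ] yaw 19.1 tilt 0.05 w 85.1 F [-0.5  0.  -0.3] q [-23.  34.  54.  -0.  92.  48.]
delta tool/50: [ 0.04 -0.02  3.3 ] turn z units total 0.0125
943 ((646.0387573242188, -145.0465545654297), 17.754806518554688) 0.0962458650792024
```

View pics/w1.png

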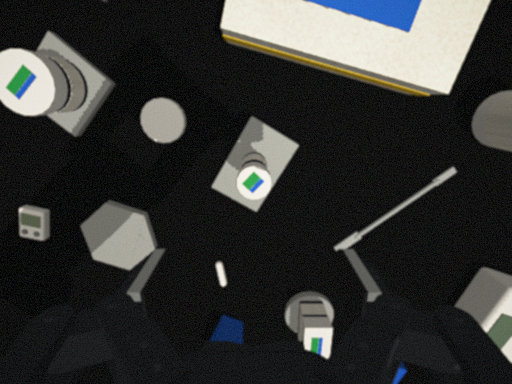

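```bash
python3 -m pendant '[70,0.02,-0.02,0.5,0,0,0, 70,0,0,0.8,0,0,0, 70,0,0,0.8,0,0,0, 70,0,0,0.6,0,0,0, 70,0,0,0.4,0,0,0, 70,0,0,0.2,0,0,0, 34,0,0,0,0,0,0, 30,0,0,0,0,0,0, 30,0,0,0,0,0,0, 30,0,0,0,0,0,0, 30,0,0,0,0,0,0, 30,0,0,0,0,0,0]' 60
python3 st.py 482 3 66 19
```

```text
time_s: 3.1
position: [0.6472, -0.1455, 0.0681]
tool_rot: [[0.945, 0.327, 0.003], [0.327, -0.945, -0.002], [0.002, 0.002, -1.0]]
ft_force: [0.4, -1.4, 6.6]
grip_width: 0.0342
t 3.1 p [ 647.2 -145.5   68.1] yaw 19.1 tilt 0.2 w 34.2 F [ 0.4 -1.4  6.6] q [-23.  41.  68.  -0.  71.  48.]
delta tool/50: [-2.15 -3.89  0.03] turn z units total 0.0125
```

```bash
python3 -m pendant '[30,0,0,-0.1,0,0,0, 30,0,0,-0.2,0,0,0, 30,0,0,-0.4,0,0,0, 30,0,0,-0.5,0,0,0,30,0,0,-0.5,0,0,0,30,0,0,-0.4,0,0,0,30,0,0,-0.2,0,0,0,30,0,0,0,0,0,0]' 60
python3 st.py 482 3 66 19
python3 - <<'E'
from rig import *
from h import *
a=get_image("side")["frame"][90:260,170:330,::-1];cv2.imwrite("pics/s2.png",cv2.resize(a,None,fx=3,fy=3))
E
```

```text
time_s: 3.9
position: [0.6467, -0.1452, 0.1828]
tool_rot: [[0.945, 0.327, 0.002], [0.327, -0.945, -0.001], [0.002, 0.002, -1.0]]
ft_force: [0.1, -0.2, -1.1]
grip_width: 0.0347
t 3.9 p [ 646.7 -145.2  182.8] yaw 19.1 tilt 0.14 w 34.7 F [ 0.1 -0.2 -1.1] q [-23.  35.  59.   0.  86.  48.]
delta tool/50: [-2.15 -3.88  2.33] turn z units total 0.0125
```

View pics/s2.png

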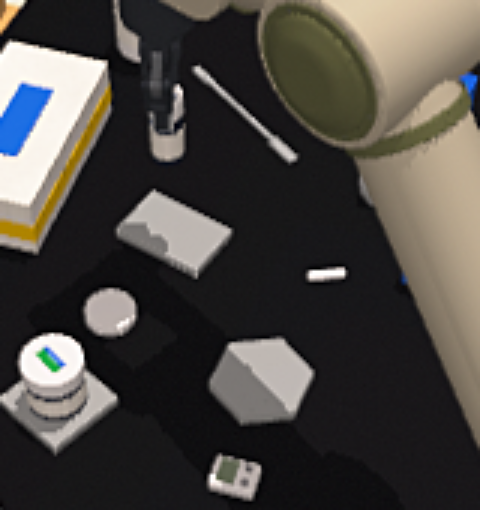

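```bash
python3 -m pendant '[30,-0.1,-0.18,0,0,0,0, 30,-0.2,-0.36,0,0,0,0, 30,-0.3,-0.54,0,0,0,0, 30,-0.3,-0.54,0,0,0,0,30,-0.3,-0.54,0,0,0,0,30,-0.3,-0.54,0,0,0,0,30,-0.3,-0.54,0,0,0,0,30,-0.2,-0.36,0,0,0,0,30,-0.1,-0.18,0,0,0,0, 30,-0.05,-0.1,0,0,0,0,30,0,0,0,0,0,0]'
python3 st.py 482.5 3 70 19
python3 - <<'E'
from rig import *
from h import *
W=None
for n in("side","scene","wrist"):
    im=get_image(n);W=world(im)
    for nm,c,r in(("oblplate",(.645,-.146),.08),("hex",(.482,.003),.08)):
        m=(abs(W[...,2]-.012)<.005)&(np.hypot(W[...,0]-c[0],W[...,1]-c[1])<r)
        k,l,st,_=cv2.connectedComponentsWithStats(m.astype(np.uint8))
        if k<2: continue
        i=1+np.argmax(st[1:,4]);P=W[l==i]
        print(n,nm,len(P),np.round(np.hstack(cv2.minAreaRect((P[:,:2]*1000).astype(np.float32))),1), P.mean(0)*1000)
E
```

```text
time_s: 5.05
position: [0.4815, 0.0031, 0.181]
tool_rot: [[0.945, 0.327, -0.0], [0.327, -0.945, 0.0], [-0.0, -0.0, -1.0]]
ft_force: [-0.1, -0.2, -1.1]
grip_width: 0.0343
t 5.05 p [481.5   3.1 181. ] yaw 19.1 tilt 0.03 w 34.3 F [-0.1 -0.2 -1.1] q [-14.  18.  90.  -0.  73.  57.]
delta tool/50: [0.02 0.01 2.22] turn z units total 0.0125
side oblplate 506 [ 643.1 -148.8   82.5  109.    78.5] [ 643.04232708 -145.07038807   12.98659736]
side hex 634 [483.4   3.2 104.2  92.9  88.6] [482.16358399   2.71953042  12.94458433]
scene oblplate 1060 [ 645.2 -145.7   70.4  107.8   78.7] [ 648.55722746 -145.40502483   10.48323597]
scene hex 737 [485.2   2.4 104.8  92.9  28.6] [487.97730274   2.29260926  10.28705275]
wrist oblplate 8033 [ 643.2 -146.    71.2  106.6   78.7] [ 645.51010847 -144.51288151   12.21783525]
wrist hex 5045 [487.2   4.   96.3  92.1  29. ] [489.5241791    3.95442704  12.08577417]
```

```bash
python3 -m pendant '[30,0,0,0.3,0,0,0, 30,0,0,0.5,0,0,0, 30,0,0,0.5,0,0,0, 30,0,0,0.4,0,0,0,30,0,0,0.3,0,0,0,30,0,0,0.15,0,0,0,30,0,0,0.05,0,0,0,30,0,0,0,0,0,0,30,0,0,0,0,0,0]'
python3 st.py 482.5 3 70 19
```

```text
time_s: 6.1
position: [0.4819, 0.003, 0.0719]
tool_rot: [[0.945, 0.327, 0.001], [0.327, -0.945, -0.0], [0.001, 0.001, -1.0]]
ft_force: [-0.3, 0.4, -1.2]
grip_width: 0.0342
t 6.1 p [481.9   3.   71.9] yaw 19.1 tilt 0.07 w 34.2 F [-0.3  0.4 -1.2] q [-14.  26.  98.  -0.  56.  57.]
delta tool/50: [0.01 0.   0.04] turn z units total 0.0125
```

```bash
python3 -m pendant '[30,0,0,0.04,0,0,0, 30,0,0,0.02,0,0,0,30,0,0,0,0,0,0]'
python3 st.py 482.5 3 70 19
```

```text
time_s: 6.4
position: [0.4815, 0.0032, 0.0684]
tool_rot: [[0.945, 0.327, 0.0], [0.327, -0.945, -0.0], [0.0, 0.0, -1.0]]
ft_force: [0.2, -0.2, -1.1]
grip_width: 0.0344
t 6.4 p [481.5   3.2  68.4] yaw 19.1 tilt 0.01 w 34.4 F [ 0.2 -0.2 -1.1] q [-14.  26.  99.   0.  55.  57.]
delta tool/50: [ 0.02  0.01 -0.03] turn z units total 0.0125
```

```bash
python3 -m pendant '[30,0,0,0.02,0,0,0, 30,0,0,0.0,0,0,0]'; python3 -m pendant '[30,0,0,0.02,0,0,0, 30,0,0,0.0,0,0,0]'
python3 st.py 482.5 3 70 19
```

```text
time_s: 6.6
position: [0.4817, 0.0032, 0.0681]
tool_rot: [[0.945, 0.327, 0.001], [0.327, -0.945, -0.0], [0.001, 0.001, -1.0]]
ft_force: [-1.6, -0.2, 7.4]
grip_width: 0.034
time_s: 6.8
position: [0.4819, 0.0032, 0.068]
tool_rot: [[0.945, 0.327, 0.002], [0.327, -0.945, -0.0], [0.002, 0.001, -1.0]]
ft_force: [-5.6, 0.8, 17.8]
grip_width: 0.0342
t 6.8 p [481.9   3.2  68. ] yaw 19.1 tilt 0.13 w 34.2 F [-5.6  0.8 17.8] q [-14.  26.  99.   0.  55.  57.]
delta tool/50: [ 0.01  0.01 -0.04] turn z units total 0.0125
```

Contact. Raise 1 mm of command, open, and climb.

```bash
python3 -m pendant '[30,0,0,-0.03,0,0,0, 45,0,0,0,0,0,0, 60,0,0,0,0,0,0, 70,0,0,0,0,0,0,70,0,0,0,0,0,0,70,0,0,-0.3,0,0,0,70,0,0,-0.7,0,0,0,70,0,0,-0.8,0,0,0,70,0,0,-0.8,0,0,0,70,0,0,-0.4,0,0,0,70,0,0,0,0,0,0]'
python3 st.py 446 -307 200 19
python3 - <<'E'
from rig import *
from h import *
im=get_image("wrist");cv2.imwrite("pics/w3.png",im["frame"][:,:,::-1])
for n in("wrist","side","scene"):
    W=world(get_image(n) if n!="wrist" else im)
    for nm,c,z in(("slim",(.482,.003),.096),("obl",(.446,-.307),.068)):
        m=(abs(W[...,2]-z)<.006)&(np.hypot(W[...,0]-c[0],W[...,1]-c[1])<.05)
        P=W[m]
        if len(P)>30:print(n,nm,len(P),np.round(np.hstack(cv2.minAreaRect((P[:,:2]*1000).astype(np.float32))),1))
E
```

```text
time_s: 7.9
position: [0.4825, 0.003, 0.2204]
tool_rot: [[0.945, 0.327, 0.006], [0.327, -0.945, -0.001], [0.005, 0.003, -1.0]]
ft_force: [0.0, 0.1, -0.6]
grip_width: 0.0702
t 7.9 p [482.5   3.  220.4] yaw 19.1 tilt 0.33 w 70.2 F [ 0.   0.1 -0.6] q [-14.  15.  86.   0.  78.  57.]
delta tool/50: [-2.72  5.62  0.41] turn z units total 0.0125
wrist slim 1003 [480.9   3.8  34.4  34.9  59.8]
wrist obl 1585 [ 445.4 -305.9   64.8   39.7   20.4]
side slim 110 [479.9   3.3  34.8  36.3   4.4]
side obl 167 [ 445.3 -308.4   63.2   44.5   19.1]
scene slim 115 [483.8   3.8  32.9  33.6   6.2]
scene obl 204 [ 447.1 -306.2   67.5   36.8   19.5]
```

View pics/w3.png

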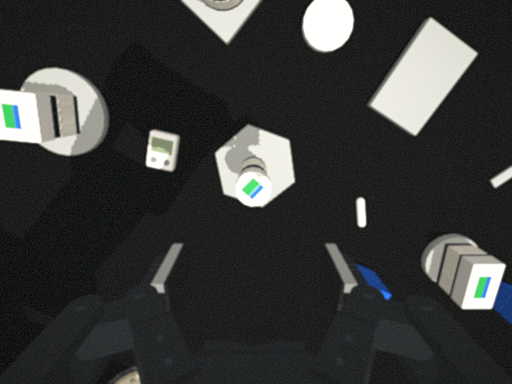

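```bash
python3 -m pendant '[70,-0.15,0.3,0,0,0,0, 70,-0.3,0.6,0,0,0,0, 70,-0.35,0.74,0,0,0,0,70,-0.35,0.74,0,0,0,0,70,-0.35,0.74,0,0,0,0,70,-0.35,0.74,0,0,0,0,70,-0.35,0.74,0,0,0,0,70,-0.3,0.6,0,0,0,0,70,-0.15,0.3,0,0,0,0,70,-0.07,0.12,0,0,0,0,70,0,0,0,0,0,0,70,0,0,0,0,0,0]'
python3 st.py 446 -306.5 37 19.5
python3 - <<'E'
from rig import *
from h import *
im=get_image("wrist");cv2.imwrite("pics/w4.png",im["frame"][:,:,::-1]);W=world(im)
m=(abs(W[...,2]-.068)<.006)&(np.hypot(W[...,0]-.446,W[...,1]+.307)<.05)
P=W[m];print(np.round(np.hstack(cv2.minAreaRect((P[:,:2]*1000).astype(np.float32))),1))
E
```

```text
time_s: 9.25
position: [0.4449, -0.3056, 0.2176]
tool_rot: [[0.945, 0.328, -0.0], [0.328, -0.945, 0.001], [-0.0, -0.001, -1.0]]
ft_force: [-0.4, 0.4, 0.3]
grip_width: 0.0702
t 9.25 p [ 444.9 -305.6  217.6] yaw 19.1 tilt 0.05 w 70.2 F [-0.4  0.4  0.3] q [-47.  21.  77.   0.  81.  24.]
delta tool/50: [0.02 0.03 3.61] turn z units total -0.05
[ 445.2 -306.8   63.6   38.1   19.1]
```

View pics/w4.png

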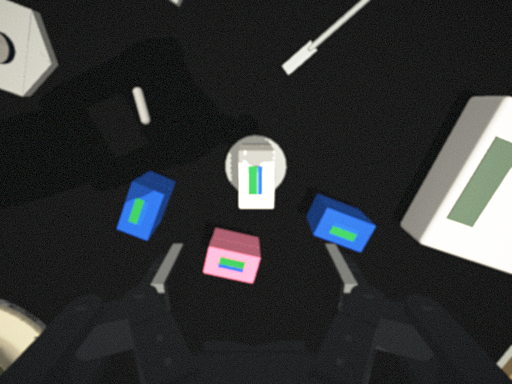

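```bash
python3 -m pendant '[65,0.01,0.02,0.5,0,0,0, 65,0,0,0.8,0,0,0, 65,0,0,0.8,0,0,0, 65,0,0,0.8,0,0,0, 65,0,0,0.4,0,0,0, 65,0,0,0.2,0,0,0,65,0,0,0.1,0,0,0, 40,0,0,0,0,0,0, 30,0,0,0,0,0,0, 30,0,0,0,0,0,0, 30,0,0,0,0,0,0, 30,0,0,0,0,0,0]' 60
python3 st.py 446 -306.5 37 19.5
```

```text
time_s: 10.5
position: [0.446, -0.308, 0.0391]
tool_rot: [[0.945, 0.327, 0.002], [0.327, -0.945, -0.002], [0.001, 0.002, -1.0]]
ft_force: [0.3, 2.6, 7.2]
grip_width: 0.0372
t 10.5 p [ 446.  -308.    39.1] yaw 19.1 tilt 0.14 w 37.2 F [0.3 2.6 7.2] q [-47.  33.  91.   0.  56.  24.]
delta tool/50: [ 0.01 -0.03  0.04] turn z units total -0.05
```

```bash
python3 -m pendant '[30,0,0,-0.1,0,0,0, 30,0,0,-0.2,0,0,0, 30,0,0,-0.4,0,0,0, 30,0,0,-0.5,0,0,0,30,0,0,-0.5,0,0,0,30,0,0,-0.4,0,0,0,30,0,0,-0.2,0,0,0,30,0,0,0,0,0,0]' 60
python3 st.py 644 -146 40 -11.3
```

```text
time_s: 11.3
position: [0.4457, -0.3079, 0.1542]
tool_rot: [[0.945, 0.327, 0.002], [0.327, -0.945, -0.002], [0.001, 0.002, -1.0]]
ft_force: [-0.2, -0.2, -2.2]
grip_width: 0.0373
t 11.3 p [ 445.7 -307.9  154.2] yaw 19.1 tilt 0.15 w 37.3 F [-0.2 -0.2 -2.2] q [-47.  25.  83.  -0.  72.  24.]
delta tool/50: [ 4.8  -1.77  2.28] turn z units total 3.8
```

```bash
python3 -m pendant '[30,0.15,-0.05,0,0,0,0, 30,0.35,-0.13,0,0,0,0, 30,0.6,-0.22,0,0,0,0,30,0.7,-0.26,0,0,0,0,30,0.7,-0.26,0,0,0,0,30,0.7,-0.26,0,0,0,0,30,0.7,-0.26,0,0,0,0,30,0.5,-0.19,0,0,0,0,30,0.3,-0.11,0,0,0,0,30,0.1,-0.03,0,0,0,0]' 
python3 -m pendant '[30,0,0,0,0,0,0.4,30,0,0,0,0,0,0.8,30,0,0,0,0,0,0.8,30,0,0,0,0,0,0.8,30,0,0,0,0,0,0.7,30,0,0,0,0,0,0.3,30,0,0,0,0,0,0]' 
python3 st.py 644 -146 40 -11.3
```

```text
time_s: 12.3
position: [0.6441, -0.1436, 0.1509]
tool_rot: [[0.944, 0.329, -0.002], [0.329, -0.944, 0.001], [-0.002, -0.002, -1.0]]
ft_force: [-0.9, -0.4, -2.1]
grip_width: 0.0369
time_s: 13.0
position: [0.6428, -0.1459, 0.1519]
tool_rot: [[0.98, -0.197, -0.002], [-0.197, -0.98, 0.001], [-0.002, -0.0, -1.0]]
ft_force: [0.8, 0.7, -1.6]
grip_width: 0.0372
t 13.0 p [ 642.8 -145.9  151.9] yaw -11.4 tilt 0.1 w 37.2 F [ 0.8  0.7 -1.6] q [-23.  36.  62.  -0.  82.  78.]
delta tool/50: [ 0.03 -0.    2.24] turn z units total -0.0125
```

Lower 2.22 units to just above the plate, then feel for contact.

```bash
python3 -m pendant '[30,0.03,0,0.3,0,0,0, 30,0,0,0.5,0,0,0, 30,0,0,0.5,0,0,0, 30,0,0,0.4,0,0,0,30,0,0,0.3,0,0,0,30,0,0,0.15,0,0,0,30,0,0,0.07,0,0,0,30,0,0,0,0,0,0,30,0,0,0,0,0,0]'; python3 -m pendant '[30,0,0,0.02,0,0,0, 30,0,0,0.0,0,0,0]'
python3 st.py 644 -146 39 -11.3
```

```text
time_s: 13.9
position: [0.6452, -0.1461, 0.0426]
tool_rot: [[0.981, -0.196, 0.001], [-0.196, -0.981, -0.0], [0.001, 0.0, -1.0]]
ft_force: [0.2, 1.5, -1.7]
grip_width: 0.0374
time_s: 14.1
position: [0.645, -0.146, 0.0412]
tool_rot: [[0.981, -0.197, 0.001], [-0.197, -0.981, -0.0], [0.001, 0.0, -1.0]]
ft_force: [0.1, 0.2, -2.7]
grip_width: 0.0374
t 14.1 p [ 645.  -146.    41.2] yaw -11.3 tilt 0.04 w 37.4 F [ 0.1  0.2 -2.7] q [-23.  43.  69.   0.  68.  78.]
delta tool/50: [-0.02  0.    0.04] turn z units total -0.0
```

```bash
python3 -m pendant '[30,0,0,0.03,0,0,0, 30,0,0,0.0,0,0,0]'; python3 -m pendant '[30,0,0,0.02,0,0,0, 30,0,0,0.0,0,0,0]'
```

```text
time_s: 14.3
position: [0.6449, -0.1459, 0.0393]
tool_rot: [[0.98, -0.197, -0.0], [-0.197, -0.98, 0.0], [-0.0, -0.0, -1.0]]
ft_force: [-0.1, -0.0, -2.1]
grip_width: 0.037
time_s: 14.5
position: [0.6449, -0.1459, 0.0392]
tool_rot: [[0.981, -0.196, 0.0], [-0.196, -0.981, -0.0], [0.0, 0.0, -1.0]]
ft_force: [-2.1, 1.5, 4.1]
grip_width: 0.0368
```

```bash
python3 -m pendant '[30,0,0,0,0,0,0, 45,0,0,0,0,0,0, 60,0,0,0,0,0,0, 70,0,0,0,0,0,0,70,0,0,-0.3,0,0,0,70,0,0,-0.7,0,0,0,70,0,0,-0.8,0,0,0,70,0,0,-0.8,0,0,0,70,0,0,-0.6,0,0,0,70,0,0,-0.3,0,0,0,70,0,0,0,0,0,0]'
python3 st.py 481.5 3.5 215 19
python3 - <<'E'
from rig import *
from h import *
for n in("wrist","side","scene"):
    im=get_image(n);W=world(im)
    if n=="wrist":cv2.imwrite("pics/w5.png",im["frame"][:,:,::-1])
    for nm,c,z in(("slim",(.482,.003),.096),("obl",(.644,-.146),.068)):
        m=(abs(W[...,2]-z)<.006)&(np.hypot(W[...,0]-c[0],W[...,1]-c[1])<.05)
        P=W[m]
        if len(P)>30:print(n,nm,len(P),np.round(np.hstack(cv2.minAreaRect((P[:,:2]*1000).astype(np.float32))),1))
E
```

```text
time_s: 15.6
position: [0.6456, -0.1462, 0.2158]
tool_rot: [[0.98, -0.197, 0.005], [-0.197, -0.98, -0.002], [0.005, 0.001, -1.0]]
ft_force: [1.0, 0.5, -0.2]
grip_width: 0.07
t 15.6 p [ 645.6 -146.2  215.8] yaw -11.3 tilt 0.28 w 70.0 F [ 1.   0.5 -0.2] q [-23.  34.  56.   0.  90.  78.]
delta tool/50: [-3.81 -2.29 -0.  ] turn z units total -3.7875
wrist obl 2096 [ 644.3 -144.6   38.    63.6   79. ]
side slim 110 [480.    2.5  35.2  34.1  80.6]
side obl 204 [ 643.1 -144.9   43.    69.7   74.2]
scene slim 109 [483.9   3.9  33.5  32.1  44.5]
scene obl 382 [ 646.  -143.6   38.7   65.8   78.1]
```

View pics/w5.png

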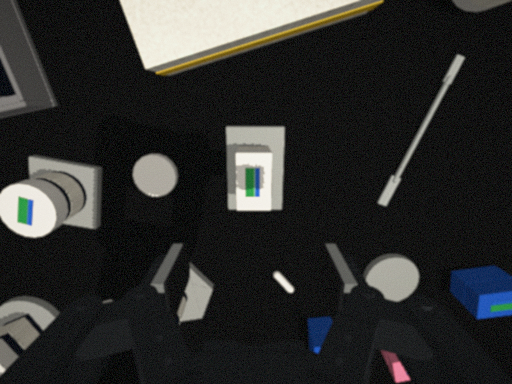

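```bash
python3 - <<'E'
from rig import *
from h import *
for n in("side","scene","wrist"):
    im=get_image(n);W=world(im)
    m=(abs(W[...,2]-.012)<.005)&(np.hypot(W[...,0]-.45,W[...,1]+.305)<.055)
    P=W[m]
    if len(P)>30:print(n,len(P),cv2.minEnclosingCircle((P[:,:2]*1000).astype(np.float32)),P.mean(0)*1000)
E
python3 -m pendant '[70,-0.3,-0.18,0,0,0,0, 70,-0.6,-0.36,0,0,0,0, 70,-0.7,-0.42,0,0,0,0,70,-0.7,-0.42,0,0,0,0,70,-0.7,-0.42,0,0,0,0,70,-0.5,-0.3,0,0,0,0,70,-0.25,-0.15,0,0,0,0,70,-0.06,-0.04,0,0,0,0]' 
python3 -m pendant '[70,0,0,0,0,0,-0.5,70,0,0,0,0,0,-1,70,0,0,0,0,0,-1,70,0,0,0,0,0,-0.8,70,0,0,0,0,0,-0.5,70,0,0,0,0,0,0]' 
python3 st.py 481.5 3.5 66 19
```

```text
side 49 ((463.498291015625, -287.7357177734375), 32.30556106567383) [ 466.66473689 -284.21800242   12.10466101]
scene 361 ((448.3984069824219, -306.88079833984375), 40.30665588378906) [ 450.48679845 -304.91564222   10.31388894]
wrist 1812 ((447.0857849121094, -306.07708740234375), 38.18053436279297) [ 451.59488026 -307.53410488   12.0072169 ]
time_s: 16.7
position: [0.4801, 0.0044, 0.2134]
tool_rot: [[0.981, -0.196, -0.0], [-0.196, -0.981, -0.0], [-0.0, 0.0, -1.0]]
ft_force: [1.0, -0.2, -0.5]
grip_width: 0.0697
time_s: 17.3
position: [0.4816, 0.003, 0.213]
tool_rot: [[0.945, 0.326, -0.0], [0.326, -0.945, -0.0], [-0.0, 0.0, -1.0]]
ft_force: [-0.5, 0.1, -0.0]
grip_width: 0.0699
t 17.3 p [481.6   3.  213. ] yaw 19.0 tilt 0.01 w 69.9 F [-0.5  0.1 -0. ] q [-14.  16.  87.  -0.  78.  57.]
delta tool/50: [ 0.   -0.01  2.94] turn z units total 0.0
```

Small round plate centre ≈ (447.5, −306). Grasp the slim jar.

```bash
python3 -m pendant '[70,0,-0.01,0.5,0,0,0, 70,0,0,0.8,0,0,0, 70,0,0,0.8,0,0,0, 70,0,0,0.5,0,0,0, 70,0,0,0.25,0,0,0, 70,0,0,0.08,0,0,0, 40,0,0,0,0,0,0, 30,0,0,0,0,0,0, 30,0,0,0,0,0,0, 30,0,0,0,0,0,0, 30,0,0,0,0,0,0]' 60
python3 -m pendant '[30,0,0,-0.1,0,0,0, 30,0,0,-0.2,0,0,0, 30,0,0,-0.4,0,0,0, 30,0,0,-0.5,0,0,0,30,0,0,-0.5,0,0,0,30,0,0,-0.4,0,0,0,30,0,0,-0.2,0,0,0,30,0,0,0,0,0,0]'
python3 st.py 447.5 -306 70 19
```

```text
time_s: 18.4
position: [0.4812, 0.004, 0.0678]
tool_rot: [[0.945, 0.326, 0.003], [0.326, -0.945, -0.001], [0.002, 0.002, -1.0]]
ft_force: [-0.0, -1.7, 6.6]
grip_width: 0.0341
time_s: 19.2
position: [0.4808, 0.0043, 0.183]
tool_rot: [[0.945, 0.327, 0.002], [0.327, -0.945, -0.0], [0.002, 0.001, -1.0]]
ft_force: [0.3, 0.1, -1.1]
grip_width: 0.0343
t 19.2 p [480.8   4.3 183. ] yaw 19.1 tilt 0.14 w 34.3 F [ 0.3  0.1 -1.1] q [-14.  17.  90.   0.  73.  57.]
delta tool/50: [-2.66  5.65  2.26] turn z units total 0.0125
```

```bash
python3 -m pendant '[30,-0.1,0.2,0,0,0,0, 30,-0.2,0.42,0,0,0,0, 30,-0.3,0.65,0,0,0,0,30,-0.32,0.68,0,0,0,0,30,-0.32,0.68,0,0,0,0,30,-0.32,0.68,0,0,0,0,30,-0.32,0.68,0,0,0,0,30,-0.3,0.65,0,0,0,0,30,-0.2,0.45,0,0,0,0,30,-0.15,0.3,0,0,0,0,30,-0.1,0.2,0,0,0,0,30,-0.03,0.06,0,0,0,0]'
python3 -m pendant '[30,0,0,0,0,0,0]'
python3 st.py 447.5 -306 70 19
```

```text
time_s: 20.4
position: [0.4467, -0.3067, 0.1812]
tool_rot: [[0.945, 0.326, -0.001], [0.326, -0.945, 0.001], [-0.0, -0.001, -1.0]]
ft_force: [-0.3, -0.6, -1.3]
grip_width: 0.0345
time_s: 20.5
position: [0.4469, -0.3058, 0.1816]
tool_rot: [[0.945, 0.327, -0.0], [0.327, -0.945, 0.001], [-0.0, -0.001, -1.0]]
ft_force: [0.2, 0.1, -1.6]
grip_width: 0.0346
t 20.5 p [ 446.9 -305.8  181.6] yaw 19.1 tilt 0.04 w 34.6 F [ 0.2  0.1 -1.6] q [-47.  23.  81.   0.  76.  24.]
delta tool/50: [0.01 0.01 2.23] turn z units total 0.0125
```

```bash
python3 -m pendant '[30,0.01,0.01,0.3,0,0,0, 30,0,0,0.5,0,0,0, 30,0,0,0.5,0,0,0, 30,0,0,0.4,0,0,0,30,0,0,0.3,0,0,0,30,0,0,0.15,0,0,0,30,0,0,0.08,0,0,0,30,0,0,0,0,0,0,30,0,0,0,0,0,0]'; python3 -m pendant '[30,0,0,0.02,0,0,0, 30,0,0,0.0,0,0,0]';python3 -m pendant '[30,0,0,0.02,0,0,0, 30,0,0,0.0,0,0,0]'
```

```text
time_s: 21.4
position: [0.448, -0.3066, 0.071]
tool_rot: [[0.945, 0.327, 0.001], [0.327, -0.945, -0.001], [0.001, 0.001, -1.0]]
ft_force: [-0.4, 0.3, -0.2]
grip_width: 0.0344
time_s: 21.6
position: [0.4477, -0.3066, 0.0696]
tool_rot: [[0.945, 0.327, 0.0], [0.327, -0.945, -0.0], [0.0, 0.001, -1.0]]
ft_force: [0.1, 0.5, -1.2]
grip_width: 0.0346
time_s: 21.8
position: [0.4476, -0.3065, 0.0683]
tool_rot: [[0.945, 0.327, -0.0], [0.327, -0.945, 0.0], [0.0, -0.0, -1.0]]
ft_force: [0.5, -0.4, -1.1]
grip_width: 0.034
```

```bash
python3 -m pendant '[30,0,0,0.02,0,0,0, 30,0,0,0.0,0,0,0]'; python3 -m pendant '[30,0,0,0,0,0,0, 45,0,0,0,0,0,0, 60,0,0,0,0,0,0, 70,0,0,0,0,0,0,70,0,0,-0.3,0,0,0,70,0,0,-0.7,0,0,0,70,0,0,-0.8,0,0,0,70,0,0,-0.8,0,0,0,70,0,0,-0.4,0,0,0,70,0,0,0,0,0,0]'
python3 st.py 662 100 220 19
python3 - <<'E'
from rig import *
from h import *
for n in("wrist","side","scene"):
    im=get_image(n);W=world(im)
    if n=="wrist":cv2.imwrite("pics/w6.png",im["frame"][:,:,::-1])
    for nm,c,z in(("slim",(.448,-.306),.096),("obl",(.644,-.146),.068)):
        m=(abs(W[...,2]-z)<.006)&(np.hypot(W[...,0]-c[0],W[...,1]-c[1])<.05)
        P=W[m]
        if len(P)>30:print(n,nm,len(P),np.round(np.hstack(cv2.minAreaRect((P[:,:2]*1000).astype(np.float32))),1))
E
```

```text
time_s: 22.0
position: [0.4478, -0.3066, 0.0678]
tool_rot: [[0.945, 0.327, 0.001], [0.327, -0.945, -0.001], [0.0, 0.001, -1.0]]
ft_force: [-0.8, 1.3, 3.8]
grip_width: 0.0345
time_s: 23.0
position: [0.4484, -0.3072, 0.2202]
tool_rot: [[0.945, 0.327, 0.004], [0.327, -0.945, -0.004], [0.002, 0.005, -1.0]]
ft_force: [-0.2, 0.6, -0.4]
grip_width: 0.0699
t 23.0 p [ 448.4 -307.2  220.2] yaw 19.1 tilt 0.34 w 69.9 F [-0.2  0.6 -0.4] q [-47.  21.  77.  -0.  81.  24.]
delta tool/50: [ 6.7  -6.3  -0.01] turn z units total 0.0125
wrist slim 1006 [ 447.3 -307.1   35.    34.5   19. ]
side slim 85 [ 446.2 -307.    33.5   36.    26.2]
side obl 198 [ 642.5 -145.    43.2   67.2   76.6]
scene slim 91 [ 449.2 -305.5   33.4   32.9   77.8]
scene obl 376 [ 645.  -143.6   38.4   67.2   78.4]
```

View pics/w6.png

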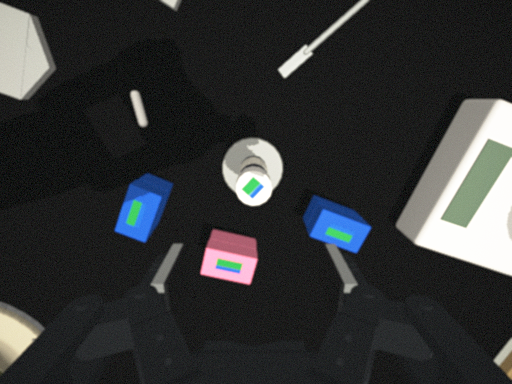

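```bash
python3 -m pendant '[85,0.3,-0.28,0,0,0,0, 85,0.6,-0.56,0,0,0,0, 85,0.65,-0.61,0,0,0,0,85,0.65,-0.61,0,0,0,0,85,0.65,-0.61,0,0,0,0,85,0.65,-0.61,0,0,0,0,85,0.65,-0.61,0,0,0,0,85,0.65,-0.61,0,0,0,0,85,0.65,-0.61,0,0,0,0,85,0.65,-0.61,0,0,0,0,85,0.4,-0.4,0,0,0,0,85,0.2,-0.18,0,0,0,0]'
python3 -m pendant '[85,0,0,0,0,0,0,85,0,0,0,0,0,0]'
python3 st.py 662 100 40 19
python3 - <<'E'
from rig import *
from h import *
im=get_image("wrist");cv2.imwrite("pics/w7.png",im["frame"][:,:,::-1]);W=world(im)
for c,z,r in(((.662,.1),.074,.05),((.662,.1),.012,.075)):
    m=(abs(W[...,2]-z)<.005)&(np.hypot(W[...,0]-c[0],W[...,1]-c[1])<r)
    P=(W[m][:,:2]*1000).astype(np.float32);print(cv2.minEnclosingCircle(P),np.round(np.hstack(cv2.minAreaRect(P)),1))
E
```

```text
time_s: 24.35
position: [0.6615, 0.1031, 0.215]
tool_rot: [[0.944, 0.329, -0.003], [0.329, -0.944, 0.0], [-0.003, -0.001, -1.0]]
ft_force: [-0.1, 0.3, -0.1]
grip_width: 0.0847
time_s: 24.55
position: [0.661, 0.0995, 0.2166]
tool_rot: [[0.945, 0.326, -0.001], [0.326, -0.945, -0.0], [-0.001, -0.0, -1.0]]
ft_force: [0.1, -1.1, -0.2]
grip_width: 0.0847
t 24.55 p [661.   99.5 216.6] yaw 19.0 tilt 0.09 w 84.7 F [ 0.1 -1.1 -0.2] q [-2. 35. 54. -0. 91. 69.]
delta tool/50: [ 0.03 -0.    3.53] turn z units total 0.0
((661.6388549804688, 100.74420166015625), 31.04802131652832) [662.  100.4  60.9  60.7  16.8]
((660.7288818359375, 100.82335662841797), 58.17542266845703) [660.5 100.7  84.2  84.   67.8]
```

View pics/w7.png

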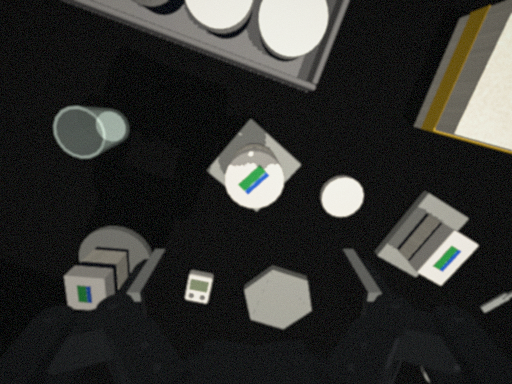

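```bash
python3 -m pendant '[85,0.02,-0.02,0.5,0,0,0, 85,0,0,0.8,0,0,0, 85,0,0,0.8,0,0,0, 85,0,0,0.7,0,0,0, 85,0,0,0.4,0,0,0, 85,0,0,0.25,0,0,0,85,0,0,0.1,0,0,0, 65,0,0,0,0,0,0, 50,0,0,0,0,0,0, 50,0,0,0,0,0,0, 50,0,0,0,0,0,0, 50,0,0,0,0,0,0]' 60
python3 st.py 662 100 40 19
python3 -m pendant '[50,0,0,-0.1,0,0,0, 50,0,0,-0.2,0,0,0, 50,0,0,-0.4,0,0,0, 50,0,0,-0.5,0,0,0,50,0,0,-0.5,0,0,0,50,0,0,-0.4,0,0,0,50,0,0,-0.2,0,0,0,50,0,0,0,0,0,0]'
python3 st.py 482.5 3 45 19
```

```text
time_s: 25.8
position: [0.6629, 0.1018, 0.0416]
tool_rot: [[0.945, 0.327, 0.003], [0.327, -0.945, -0.0], [0.003, 0.001, -1.0]]
ft_force: [-0.2, -0.8, 6.3]
grip_width: 0.0603
t 25.8 p [662.9 101.8  41.6] yaw 19.1 tilt 0.19 w 60.3 F [-0.2 -0.8  6.3] q [-1. 43. 68. -0. 69. 70.]
delta tool/50: [-0.03  0.03  0.03] turn z units total 0.0125
time_s: 26.6
position: [0.6624, 0.102, 0.1564]
tool_rot: [[0.945, 0.327, 0.003], [0.327, -0.945, -0.0], [0.002, 0.001, -1.0]]
ft_force: [0.0, 0.5, -1.3]
grip_width: 0.0604
t 26.6 p [662.4 102.  156.4] yaw 19.1 tilt 0.15 w 60.4 F [ 0.   0.5 -1.3] q [-1. 37. 60.  0. 83. 70.]
delta tool/50: [-4.05  0.69  2.22] turn z units total 0.0125
```

```bash
python3 -m pendant '[50,-0.15,0.03,0,0,0,0, 50,-0.35,0.06,0,0,0,0, 50,-0.5,0.09,0,0,0,0,50,-0.6,0.1,0,0,0,0,50,-0.6,0.1,0,0,0,0,50,-0.6,0.1,0,0,0,0,50,-0.5,0.09,0,0,0,0,50,-0.4,0.06,0,0,0,0,50,-0.25,0.04,0,0,0,0,50,-0.1,0.02,0,0,0,0,50,0,0,0,0,0,0,50,0,0,0,0,0,0]'
python3 st.py 482.5 3 44 19
```

```text
time_s: 27.8
position: [0.4824, 0.0033, 0.1547]
tool_rot: [[0.945, 0.327, 0.0], [0.327, -0.945, 0.0], [0.0, 0.0, -1.0]]
ft_force: [0.5, 0.4, -1.0]
grip_width: 0.06
t 27.8 p [482.4   3.3 154.7] yaw 19.1 tilt 0.01 w 60.0 F [ 0.5  0.4 -1. ] q [-14.  19.  92.   0.  69.  57.]
delta tool/50: [-0.    0.01  2.21] turn z units total 0.0125
```

```bash
python3 -m pendant '[50,0,0,0.3,0,0,0, 50,0,0,0.5,0,0,0, 50,0,0,0.5,0,0,0, 50,0,0,0.4,0,0,0,50,0,0,0.3,0,0,0,50,0,0,0.15,0,0,0,50,0,0,0.06,0,0,0,50,0,0,0,0,0,0,50,0,0,0,0,0,0]'; python3 -m pendant '[50,0,0,0.03,0,0,0, 50,0,0,0.0,0,0,0]';python3 -m pendant '[50,0,0,0.02,0,0,0, 50,0,0,0.0,0,0,0]'
```

```text
time_s: 28.7
position: [0.4824, 0.0032, 0.0449]
tool_rot: [[0.945, 0.327, 0.001], [0.327, -0.945, -0.0], [0.001, 0.001, -1.0]]
ft_force: [0.2, -0.4, -1.3]
grip_width: 0.0605
time_s: 28.9
position: [0.482, 0.0032, 0.0431]
tool_rot: [[0.945, 0.327, 0.001], [0.327, -0.945, -0.0], [0.001, 0.0, -1.0]]
ft_force: [-0.2, 0.8, -1.6]
grip_width: 0.0602
time_s: 29.1
position: [0.4818, 0.0032, 0.0418]
tool_rot: [[0.945, 0.327, -0.0], [0.327, -0.945, 0.0], [-0.0, -0.0, -1.0]]
ft_force: [-0.8, -0.0, -1.2]
grip_width: 0.0604
```

```bash
python3 -m pendant '[50,0,0,0.02,0,0,0, 50,0,0,0.0,0,0,0]'; python3 -m pendant '[50,0,0,0,0,0,0, 65,0,0,0,0,0,0, 75,0,0,0,0,0,0, 85,0,0,0,0,0,0,85,0,0,0,0,0,0,85,0,0,-0.3,0,0,0,85,0,0,-0.7,0,0,0,85,0,0,-0.8,0,0,0,85,0,0,-0.8,0,0,0,85,0,0,-0.6,0,0,0,85,0,0,-0.2,0,0,0,85,0,0,0,0,0,0]'
python3 st.py 471 241.5 215 13
python3 - <<'E'
from rig import *
from h import *
for n in("wrist","side","scene"):
    im=get_image(n);W=world(im)
    if n=="wrist":cv2.imwrite("pics/w8.png",im["frame"][:,:,::-1])
    for nm,c,z,r in(("wide",(.482,.003),.074,.05),("sqplate",(.661,.101),.012,.08),("square",(.471,.241),.082,.05)):
        m=(abs(W[...,2]-z)<.006)&(np.hypot(W[...,0]-c[0],W[...,1]-c[1])<r)
        P=W[m]
        if len(P)>30:print(n,nm,len(P),np.round(np.hstack(cv2.minAreaRect((P[:,:2]*1000).astype(np.float32))),1))
E
```

```text
time_s: 29.3
position: [0.4819, 0.0032, 0.0416]
tool_rot: [[0.945, 0.327, 0.001], [0.327, -0.945, -0.0], [0.0, 0.0, -1.0]]
ft_force: [-3.0, 0.3, 8.7]
grip_width: 0.0606
time_s: 30.5
position: [0.4822, 0.0031, 0.2115]
tool_rot: [[0.945, 0.327, 0.002], [0.327, -0.945, -0.001], [0.002, 0.001, -1.0]]
ft_force: [-0.3, -0.3, -0.1]
grip_width: 0.0851
t 30.5 p [482.2   3.1 211.5] yaw 19.1 tilt 0.12 w 85.1 F [-0.3 -0.3 -0.1] q [-14.  16.  87.   0.  77.  57.]
delta tool/50: [ 1.35 -4.58 -0.07] turn z units total 0.7625
wrist wide 2729 [480.9   3.7  60.4  60.6  17.3]
wrist sqplate 1579 [622.6  88.1  37.7  76.9  19.6]
wrist square 1807 [472.1 234.7  46.1  33.6  13.1]
side wide 296 [479.9   3.5  61.5  62.1  70. ]
side sqplate 719 [656.2  97.6 137.2 144.6  62.4]
side square 292 [469.8 240.6  46.1  51.5  14.4]
scene wide 312 [483.1   4.5  62.6  58.5   6.9]
scene sqplate 1218 [662.4 100.6  84.3  87.1  67.8]
scene square 249 [471.9 241.2  49.1  46.2  12.6]
```

View pics/w8.png

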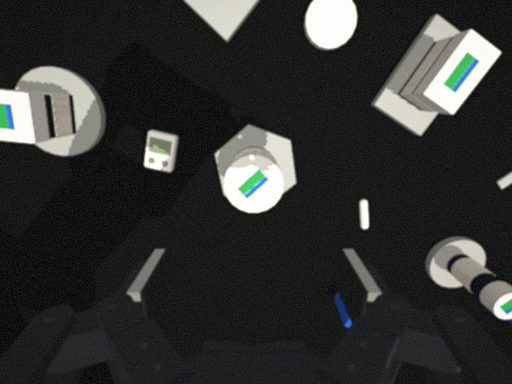

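```bash
python3 - <<'E'
from h import *
W=world(dict(np.load("pics/scene0.npz")))
m=(W[...,2]>.03)&(np.hypot(W[...,0]-.471,W[...,1]-.241)<.25)&(W[...,1]>.1)&(np.hypot(W[...,0]-.471,W[...,1]-.241)>.05)
P=W[m];P=P[P[:,1]>.3];print(P.min(0),P.max(0),len(P))
E
python3 -m pendant '[80,0.15,-0.5,0,0,0,0, 80,0.22,-0.75,0,0,0,0, 80,0.22,-0.75,0,0,0,0,80,0.22,-0.75,0,0,0,0,80,0.22,-0.75,0,0,0,0,80,0.16,-0.55,0,0,0,0,80,0.1,-0.35,0,0,0,0,80,0.06,-0.18,0,0,0,0.4,80,0,0,0,0,0,0.36,80,0,0,0,0,0,0]'
python3 st.py 471 241.5 48 13
python3 - <<'E'
from rig import *
from h import *
im=get_image("wrist");cv2.imwrite("pics/w9.png",im["frame"][:,:,::-1]);W=world(im)
for c,z,r in(((.471,.241),.082,.05),((.473,.24),.012,.06)):
    m=(abs(W[...,2]-z)<.005)&(np.hypot(W[...,0]-c[0],W[...,1]-c[1])<r)
    P=(W[m][:,:2]*1000).astype(np.float32);print(cv2.minEnclosingCircle(P),np.round(np.hstack(cv2.minAreaRect(P)),1))
E
```

```text
[0.33539788 0.30009343 0.03002429] [0.66888538 0.49099529 0.12703775] 3114
time_s: 31.65
position: [0.4704, 0.2418, 0.2092]
tool_rot: [[0.974, 0.225, -0.003], [0.225, -0.974, -0.001], [-0.003, 0.0, -1.0]]
ft_force: [-0.2, 0.2, 0.3]
grip_width: 0.0801
t 31.65 p [470.4 241.8 209.2] yaw 13.0 tilt 0.17 w 80.1 F [-0.2  0.2  0.3] q [14. 21. 80. -0. 80. 91.]
delta tool/50: [0.02 0.01 3.22] turn z units total -0.0
((470.6014099121094, 242.2637481689453), 31.598819732666016) [470.5 242.2  46.   45.7  13.5]
((470.5654296875, 240.6038818359375), 49.844200134277344) [475.6 241.7  88.6  99.2  11.7]
```

View pics/w9.png

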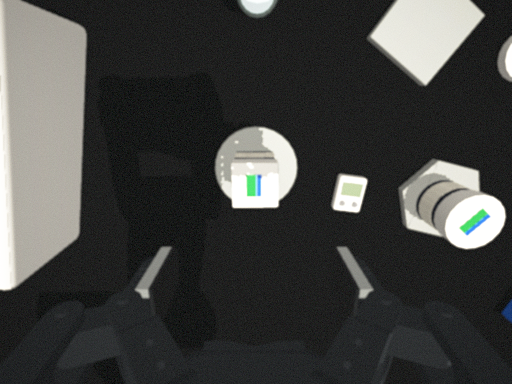

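```bash
python3 -m pendant '[75,0,0,0.5,0,0,0, 75,0,0,0.8,0,0,0, 75,0,0,0.8,0,0,0, 75,0,0,0.6,0,0,0, 75,0,0,0.3,0,0,0, 75,0,0,0.15,0,0,0,75,0,0,0.05,0,0,0, 55,0,0,0,0,0,0, 40,0,0,0,0,0,0, 40,0,0,0,0,0,0, 40,0,0,0,0,0,0, 40,0,0,0,0,0,0]' 60
python3 st.py 471 241.5 48 13
python3 -m pendant '[40,0,0,-0.1,0,0,0, 40,0,0,-0.2,0,0,0, 40,0,0,-0.4,0,0,0, 40,0,0,-0.5,0,0,0,40,0,0,-0.5,0,0,0,40,0,0,-0.4,0,0,0,40,0,0,-0.2,0,0,0,40,0,0,0,0,0,0]'
python3 st.py 661 101 52 -22
```

```text
time_s: 32.9
position: [0.4715, 0.2418, 0.0519]
tool_rot: [[0.974, 0.225, 0.002], [0.225, -0.974, 0.0], [0.002, 0.0, -1.0]]
ft_force: [-0.4, -1.1, 6.3]
grip_width: 0.0451
t 32.9 p [471.5 241.8  51.9] yaw 13.0 tilt 0.13 w 45.1 F [-0.4 -1.1  6.3] q [14. 31. 92. -0. 56. 91.]
delta tool/50: [-0.01  0.    0.08] turn z units total -0.0
time_s: 33.7
position: [0.4712, 0.2418, 0.1671]
tool_rot: [[0.974, 0.225, 0.003], [0.225, -0.974, 0.001], [0.003, -0.0, -1.0]]
ft_force: [0.3, 0.5, -2.1]
grip_width: 0.0452
t 33.7 p [471.2 241.8 167.1] yaw 13.0 tilt 0.15 w 45.2 F [ 0.3  0.5 -2.1] q [14. 23. 84.  0. 73. 91.]
delta tool/50: [3.06 3.6  2.31] turn z units total 4.375
```

```bash
python3 -m pendant '[40,0.1,0.12,0,0,0,0, 40,0.25,0.3,0,0,0,0, 40,0.4,0.47,0,0,0,0,40,0.4,0.47,0,0,0,0,40,0.4,0.47,0,0,0,0,40,0.4,0.47,0,0,0,0,40,0.4,0.47,0,0,0,0,40,0.35,0.41,0,0,0,0,40,0.25,0.29,0,0,0,0,40,0.1,0.12,0,0,0,0]'
python3 -m pendant '[40,0,0,0,0,0,0.4,40,0,0,0,0,0,0.8,40,0,0,0,0,0,0.8,40,0,0,0,0,0,0.8,40,0,0,0,0,0,0.8,40,0,0,0,0,0,0.5,40,0,0,0,0,0,0.28,40,0,0,0,0,0,0,40,0,0,0,0,0,0]'
python3 st.py 661.5 101 53 -22
```

```text
time_s: 34.7
position: [0.6614, 0.0983, 0.164]
tool_rot: [[0.975, 0.222, -0.002], [0.222, -0.975, -0.0], [-0.002, -0.0, -1.0]]
ft_force: [-0.1, 0.0, -1.0]
grip_width: 0.0451
time_s: 35.6
position: [0.6598, 0.1008, 0.1653]
tool_rot: [[0.927, -0.375, -0.001], [-0.375, -0.927, -0.0], [-0.001, 0.0, -1.0]]
ft_force: [-0.0, -0.1, -1.2]
grip_width: 0.0453
t 35.6 p [659.8 100.8 165.3] yaw -22.0 tilt 0.05 w 45.3 F [-0.  -0.1 -1.2] q [ -1.  36.  60.  -0.  84. 111.]
delta tool/50: [ 0.03 -0.02  2.25] turn z units total 0.0
```

```bash
python3 -m pendant '[40,0.02,-0.01,0.3,0,0,0, 40,0,0,0.5,0,0,0, 40,0,0,0.5,0,0,0, 40,0,0,0.4,0,0,0,40,0,0,0.3,0,0,0,40,0,0,0.15,0,0,0,40,0,0,0.08,0,0,0,40,0,0,0.04,0,0,0,40,0,0,0,0,0,0]'; python3 -m pendant '[40,0,0,0.02,0,0,0, 40,0,0,0.0,0,0,0]'
```

```text
time_s: 36.5
position: [0.6612, 0.1011, 0.0528]
tool_rot: [[0.927, -0.375, 0.001], [-0.375, -0.927, 0.0], [0.001, -0.0, -1.0]]
ft_force: [-0.4, 0.7, -1.7]
grip_width: 0.0454
time_s: 36.7
position: [0.6613, 0.1011, 0.0519]
tool_rot: [[0.927, -0.376, 0.001], [-0.376, -0.927, 0.0], [0.001, -0.001, -1.0]]
ft_force: [-0.2, 1.6, 0.0]
grip_width: 0.0454
```

Touching (weight carried). Half a millimetre more, release and climb.

```bash
python3 -m pendant '[40,0,0,0.01,0,0,0, 40,0,0,0,0,0,0, 55,0,0,0,0,0,0, 70,0,0,0,0,0,0,85,0,0,0,0,0,0,85,0,0,0,0,0,0,85,0,0,-0.3,0,0,0,85,0,0,-0.7,0,0,0,85,0,0,-0.8,0,0,0,85,0,0,-0.8,0,0,0,85,0,0,-0.5,0,0,0,85,0,0,0,0,0,0]'
python3 st.py 481.5 4 210 19
python3 - <<'E'
from rig import *
from h import *
for n in("wrist","side","scene"):
    im=get_image(n);W=world(im)
    if n=="wrist":cv2.imwrite("pics/w10.png",im["frame"][:,:,::-1])
    for nm,c,z,r in(("square",(.661,.101),.082,.05),("wide",(.482,.003),.074,.05),("large",(.472,.24),.012,.06)):
        m=(abs(W[...,2]-z)<.006)&(np.hypot(W[...,0]-c[0],W[...,1]-c[1])<r)
        P=(W[m][:,:2]*1000).astype(np.float32)
        if len(P)>30:print(n,nm,len(P),np.round(np.hstack(cv2.minAreaRect(P)),1),cv2.minEnclosingCircle(P))
E
```

```text
time_s: 37.9
position: [0.6621, 0.1012, 0.2102]
tool_rot: [[0.927, -0.375, 0.008], [-0.375, -0.927, -0.0], [0.007, -0.003, -1.0]]
ft_force: [0.2, -0.9, 0.7]
grip_width: 0.0854
t 37.9 p [662.1 101.2 210.2] yaw -22.1 tilt 0.44 w 85.4 F [ 0.2 -0.9  0.7] q [ -1.  35.  55.  -0.  90. 111.]
delta tool/50: [-2.62  3.16 -0.02] turn z units total -5.1375
wrist square 2059 [660.  102.2  45.9  46.4  67.8] ((660.463623046875, 101.84532165527344), 31.463884353637695)
wrist wide 902 [487.1 -10.5  59.1  29.8  17.7] ((484.37322998046875, -1.9731639623641968), 29.779090881347656)
wrist large 2848 [475.3 238.8  98.8  91.9  71.8] ((471.2716979980469, 239.84555053710938), 50.241214752197266)
side square 231 [659.9 101.5  48.9  48.5  68.6] ((658.94384765625, 102.21507263183594), 31.742473602294922)
side wide 293 [480.1   2.   58.1  64.1  22.1] ((479.8517150878906, 2.32834792137146), 32.65653610229492)
side large 953 [468.7 240.9 110.4 107.9  85.3] ((472.4704895019531, 240.43649291992188), 59.73630142211914)
scene square 394 [661.4 102.4  46.   48.   68.9] ((662.46728515625, 102.52960968017578), 31.39682388305664)
scene wide 316 [482.5   5.   58.9  62.1  72.1] ((482.3376159667969, 5.561879634857178), 32.05888366699219)
scene large 841 [473.2 240.8  97.6 101.8  52.2] ((471.6800231933594, 241.05140686035156), 52.5570182800293)
```

View pics/w10.png

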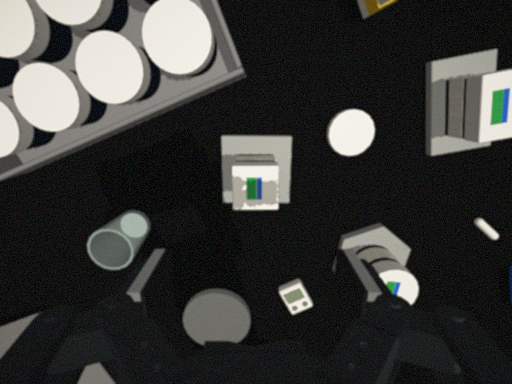

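Square jar centred and aligned on the square plate (pixel 256,185); large round plate (216,315) is free, centre ≈ (471.5, 240.5). Now the wide jar on the hexagon.

```bash
python3 -m pendant '[85,-0.2,0.24,0,0,0,0, 85,-0.4,0.48,0,0,0,0, 85,-0.5,0.6,0,0,0,0,85,-0.5,0.6,0,0,0,0,85,-0.5,0.6,0,0,0,0,85,-0.3,0.37,0,0,0,0,85,-0.15,0.18,0,0,0,0,85,-0.07,0.09,0,0,0,0]'
python3 -m pendant '[85,0,0,0,0,0,-0.5,85,0,0,0,0,0,-1,85,0,0,0,0,0,-1,85,0,0,0,0,0,-1,85,0,0,0,0,0,-0.8,85,0,0,0,0,0,-0.5,85,0,0,0,0,0,-0.34,85,0,0,0,0,0,0]'
python3 st.py 481.5 4 40 19
```

```text
time_s: 38.85
position: [0.4796, 0.0036, 0.2052]
tool_rot: [[0.927, -0.376, -0.001], [-0.376, -0.927, 0.0], [-0.001, 0.0, -1.0]]
ft_force: [-0.1, -0.4, -0.3]
grip_width: 0.085
time_s: 39.65
position: [0.4808, 0.0042, 0.2053]
tool_rot: [[0.945, 0.327, -0.001], [0.327, -0.945, 0.0], [-0.001, -0.001, -1.0]]
ft_force: [-0.3, 0.4, 0.1]
grip_width: 0.0854
t 39.65 p [480.8   4.2 205.3] yaw 19.1 tilt 0.04 w 85.4 F [-0.3  0.4  0.1] q [-14.  16.  87.   0.  76.  57.]
delta tool/50: [0.01 0.01 3.31] turn z units total 0.0125
```

```bash
python3 -m pendant '[85,0,0.01,0.5,0,0,0, 85,0,0,0.8,0,0,0, 85,0,0,0.8,0,0,0, 85,0,0,0.6,0,0,0, 85,0,0,0.3,0,0,0, 85,0,0,0.2,0,0,0,85,0,0,0.11,0,0,0, 65,0,0,0,0,0,0, 50,0,0,0,0,0,0, 50,0,0,0,0,0,0, 50,0,0,0,0,0,0, 50,0,0,0,0,0,0]' 60
python3 -m pendant '[50,0,0,-0.1,0,0,0, 50,0,0,-0.2,0,0,0, 50,0,0,-0.4,0,0,0, 50,0,0,-0.5,0,0,0,50,0,0,-0.5,0,0,0,50,0,0,-0.4,0,0,0,50,0,0,-0.2,0,0,0,50,0,0,0,0,0,0]'
python3 st.py 471.5 240.5 43 19
```

```text
time_s: 40.85
position: [0.4809, 0.0034, 0.0412]
tool_rot: [[0.945, 0.326, 0.002], [0.326, -0.945, -0.0], [0.002, 0.001, -1.0]]
ft_force: [-1.2, 0.4, 6.9]
grip_width: 0.0606
time_s: 41.65
position: [0.4807, 0.0033, 0.1565]
tool_rot: [[0.945, 0.327, 0.003], [0.327, -0.945, -0.001], [0.002, 0.001, -1.0]]
ft_force: [0.2, -0.3, -2.3]
grip_width: 0.0603
t 41.65 p [480.7   3.3 156.5] yaw 19.1 tilt 0.15 w 60.3 F [ 0.2 -0.3 -2.3] q [-14.  19.  92.  -0.  69.  57.]
delta tool/50: [ 1.37 -4.55  2.27] turn z units total 0.0125
```

```bash
python3 -m pendant '[50,0.05,-0.15,0,0,0,0, 50,0.12,-0.4,0,0,0,0, 50,0.17,-0.57,0,0,0,0,50,0.18,-0.6,0,0,0,0,50,0.18,-0.6,0,0,0,0,50,0.18,-0.6,0,0,0,0,50,0.17,-0.57,0,0,0,0,50,0.15,-0.5,0,0,0,0,50,0.1,-0.33,0,0,0,0,50,0.05,-0.16,0,0,0,0,50,0.02,-0.07,0,0,0,0,50,0,0,0,0,0,0]'
python3 st.py 471.5 240.5 43 19
```

```text
time_s: 42.85
position: [0.4706, 0.2407, 0.1548]
tool_rot: [[0.945, 0.327, -0.001], [0.327, -0.945, -0.0], [-0.001, 0.0, -1.0]]
ft_force: [0.3, 0.5, -0.8]
grip_width: 0.0608
t 42.85 p [470.6 240.7 154.8] yaw 19.1 tilt 0.06 w 60.8 F [ 0.3  0.5 -0.8] q [14. 24. 85. -0. 71. 85.]
delta tool/50: [0.02 0.01 2.24] turn z units total 0.0125
```

```bash
python3 -m pendant '[50,0.01,0,0.3,0,0,0, 50,0,0,0.5,0,0,0, 50,0,0,0.5,0,0,0, 50,0,0,0.4,0,0,0,50,0,0,0.3,0,0,0,50,0,0,0.15,0,0,0,50,0,0,0.08,0,0,0,50,0,0,0.02,0,0,0,50,0,0,0,0,0,0]'; python3 -m pendant '[50,0,0,0.02,0,0,0, 50,0,0,0.0,0,0,0]';python3 -m pendant '[50,0,0,0.02,0,0,0, 50,0,0,0.0,0,0,0]'
```

```text
time_s: 43.75
position: [0.4716, 0.2409, 0.0433]
tool_rot: [[0.945, 0.326, 0.001], [0.326, -0.945, 0.0], [0.001, 0.0, -1.0]]
ft_force: [-0.3, -0.2, -1.0]
grip_width: 0.0605
time_s: 43.95
position: [0.4714, 0.241, 0.0422]
tool_rot: [[0.945, 0.327, 0.001], [0.327, -0.945, 0.0], [0.001, 0.0, -1.0]]
ft_force: [-0.1, 0.4, -1.4]
grip_width: 0.0602
time_s: 44.15
position: [0.4714, 0.2411, 0.0413]
tool_rot: [[0.945, 0.327, 0.001], [0.327, -0.945, 0.0], [0.001, 0.0, -1.0]]
ft_force: [-1.1, 0.2, 2.9]
grip_width: 0.0602
```

Contact; release, climb and check everything.

```bash
python3 -m pendant '[50,0,0,0,0,0,0, 65,0,0,0,0,0,0, 75,0,0,0,0,0,0, 85,0,0,0,0,0,0,85,0,0,0,0,0,0,85,0,0,-0.3,0,0,0,85,0,0,-0.7,0,0,0,85,0,0,-0.8,0,0,0,85,0,0,-0.8,0,0,0,85,0,0,-0.7,0,0,0,85,0,0,-0.3,0,0,0,85,0,0,0,0,0,0]'
python3 - <<'E'
from rig import *
from h import *
for n in("wrist","side","scene"):
    im=get_image(n);W=world(im)
    cv2.imwrite(f"pics/f_{n}.png",im["frame"][:,:,::-1])
    for nm,c,z in(("wide",(.4715,.2405),.074),("square",(.661,.101),.082),("slim",(.4475,-.306),.096),("obl",(.644,-.146),.068),("beaker",(.6515,.281),.07)):
        m=(abs(W[...,2]-z)<.006)&(np.hypot(W[...,0]-c[0],W[...,1]-c[1])<.05)
        P=(W[m][:,:2]*1000).astype(np.float32)
        if len(P)>30:print(n,nm,len(P),"target",np.array(c)*1000,np.round(np.hstack(cv2.minAreaRect(P)),1))
E
```

```text
time_s: 45.35
position: [0.472, 0.2412, 0.2229]
tool_rot: [[0.945, 0.327, 0.004], [0.327, -0.945, 0.001], [0.005, 0.0, -1.0]]
ft_force: [0.2, -0.6, -0.3]
grip_width: 0.0851
wrist wide 2549 target [471.5 240.5] [471.2 242.1  60.8  60.8  89.8]
wrist square 3198 target [661. 101.] [659.8 102.7  46.5  47.5  68.5]
wrist beaker 222 target [651.5 281. ] [630.7 274.5   9.8  40.1  18.9]
side wide 403 target [471.5 240.5] [469.1 242.1  60.3  61.5  23.1]
side square 223 target [661. 101.] [659.5 102.1  48.3  48.7  68.5]
side slim 71 target [ 447.5 -306. ] [ 446.6 -308.8   33.    33.6   19. ]
side beaker 102 target [651.5 281. ] [649.8 281.6  49.7  52.7  61.3]
scene wide 338 target [471.5 240.5] [474.7 241.7  58.5  60.8   6. ]
scene square 394 target [661. 101.] [661.6 102.4  45.5  48.   68. ]
scene slim 96 target [ 447.5 -306. ] [ 449.  -305.6   35.9   33.6    7.1]
scene obl 376 target [ 644. -146.] [ 646.  -144.4   39.2   64.1   78.6]
scene beaker 172 target [651.5 281. ] [652.8 281.1  50.9  51.5  25.2]
```

View pics/f_side.png

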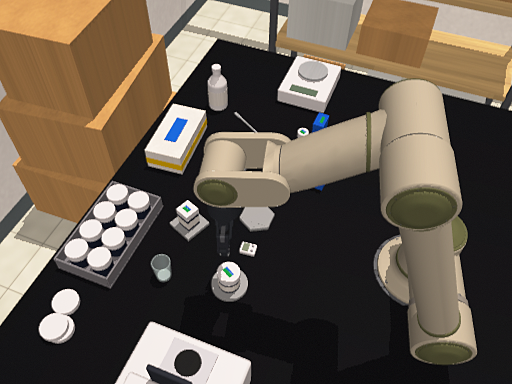

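View pics/f_wrist.png

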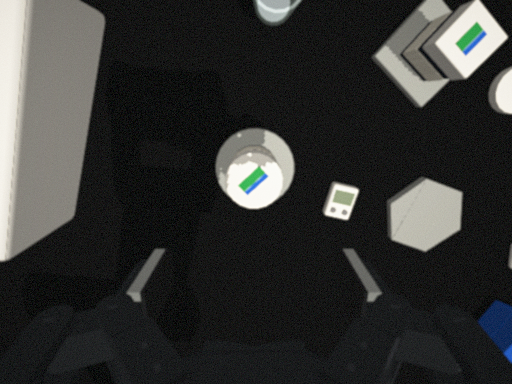

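```bash
python3 -m pendant '[85,0,0,0,0,0,0,85,0,0,0,0,0,0]'; python3 -c "
from rig import *
close_job()"
```

```text
time_s: 45.7
position: [0.471, 0.2409, 0.2198]
tool_rot: [[0.945, 0.327, -0.002], [0.327, -0.945, -0.0], [-0.002, -0.0, -1.0]]
ft_force: [0.0, -0.2, -0.1]
grip_width: 0.0852
the job is handed in; nothing more can be done
```

All four jars are now on the plates of their own shape, and the job was handed in at about 45.7 s of the 136 s allowed. I parked the slim jar and then the wide jar on the hexagonal plate to make the two swaps. Each jar was lowered until the wrist force showed it touching the plate before I let go.

In my last checks:
- **Position:** every jar's centre was within about 4 mm of its plate's centre (limit 12 mm). The cameras disagreed with each other by up to about 5 mm.
- **Alignment:** the square and oblong jars were within about 1° of their plates in the wrist and scene views. An earlier side view read the oblong up to 4° off, still well under the 0.3 rad limit.
- **Height:** every lid top was at the right height for an upright jar on its plate.
- **Beaker:** it had not moved, to within about 2 mm.
- **Not fully covered:** the arm hid the oblong jar from the side camera in the last look, so only the scene camera saw it then. Earlier wrist and side views agreed with it. The hand-in reports no verdict.

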